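# Hush the bedside alarm

## Robot

A 6-joint arm with a two-finger parallel gripper is mounted at the origin on the work surface. World frame = base frame: x ahead of the robot, y to its left, z up, the work surface at z = 0. Lengths are in m, angles in rad, forces in N, time in s.
With the tool pointing down it reaches from about 0.275 to 0.725 m from the base axis. Payload 5.6 kg.
Tool frame: the origin (TCP) lies at the very end of the fingers, on their centre line; the grasp point (between the pads) lies env.tcp_to_grasp behind it (env.tcp_to_grasp is the distance from the TCP to the grasp point, in m); z points along the fingers, y is the line along which they close (so a half turn about z gives the same grasp; the last joint's range is limited). The gripper opens to 85 mm and grips with 20 to 120 N. Pads are 22 mm wide; open, the fingers measure 114 mm over their backs; the gripper's body (76 mm by 85 mm) begins 54 mm behind the grasp point. The pads swing forward as they close: fully open they stand 13 mm farther back than shut.
Start: joints at [1.547, 0.255, 0.108, 0, -1.424, -0.285], TCP at [0.167, 0.524, 0.231] pointing down, gripper open.
Joint ranges: [-2.95, 2.95], [-1.21, 1.97], [-1.09, 1.5], [-2.87, 1.71], [-2.94, -0.07], [-3.05, 3.05]. Speed limits (rad/s): [2.57, 2.57, 3.14, 3.14, 3.14, 3.14].

## Interface

Orientations are given as a rotation vector (axis times angle).
In Python, from plant import env, hand, grab_frame, calibration, finder gives the robot as it stands. Calls block until the motion is done:
- env.move_ptp(position, orientation): joint-space move of the TCP to a pose.
- env.movel(position, rotation=None, max_speed=0.15, force_limit=None): straight line of the TCP; rotation=None keeps the orientation; max_speed is the mean speed in m/s. With force_limit (N) it stops when the force on the tool has changed by that much, and returns True; else False.
- env.move_j(angles): joint-space move.
- hand.command_gripper(opening): opening from 0.0 (shut) to 1.0 (fully open); the grip force is fixed at half the most; returns when the fingers have stopped.
- env.dwell(seconds).
- env.inverse_kinematics(position, orientation): joint angles nearest the present ones, or None.
- grab_frame(name): name is "side" or "top" or "wrist"; returns the picture (480x640x3 uint8, blue, green, red); there is no depth.
- calibration(name): a dict with "K" (3x3 intrinsics, pixels), "xyz" and "rotation" of the camera in the world; the wrist camera has in their place "mount" (4x4, takes a point from camera to tool coordinates, whose origin is the TCP and whose axes are the flange's). Camera axes: x right, y down, z forward; pixel columns grow to the right and rows downward; lengths in m; the calibration is good to about 2 mm. The wrist camera is an equidistant fisheye: a pixel r from the principal point sees the ray r / f radians off the axis. A picture is of the moment at which its call begins: read the wrist's pose just before it. calibration takes no time and is no camera call.
A pose or a line that the arm cannot do raises env.PlanningError and nothing moves.
- env.close_job(): hands the job in; it is judged then, once.
Trained networks look in the newest picture that a camera, given by its name, has taken for a name from the list of things; names that differ only in an ending like _2 or _b are one class to them, and where a whole thing is asked for, a point or a joint stands for the part that bears it (a point fixed in the world has none). Each returns a list of dicts, best first, with "confidence" (0 to 1); they miss things now and then, are a little off and sometimes report something else, mostly with a low value. They report only what shows in the picture. A call takes as long as a camera call. They do not tell look-alikes from the thing itself.
- finder.look_for(target, camera): "uv" ([column, row] in pixels, amid what is visible of it).
Readings, each from a call of its own:
- env.read_t(): time.
- env.read_joint_positions(): joint angles.
- env.read_dq(): joint speeds.
- env.read_tau(): joint torques, N m.
- env.read_tool_pos(): TCP position.
- env.read_ee_rot(): TCP orientation.
- env.read_wrist_force(): force on the tool from outside, world axes, zero at the start.
- env.read_ft_torque(): the same for the moment, N m.
- env.read_grip_width(): opening from 0.0 (shut) to 1.0 (fully open).
- env.read_finger_force(): force on a finger pad.
Only numpy, scipy, OpenCV 4.12 (cv2) and the standard library are available. Lean on these libraries where they do the work, as an engineer would, in place of code of your own. Each camera call takes 0.05 s, during which the arm holds its last target. There are 200 camera calls.

## Task

The alarm of the bedside clock radio is going off: with closed fingertips, gently press its blue snooze key down and let it come up again, then gently push the red volume fader with the outside of the fingers all the way to the quiet end of its track (beside the shortest of the white bars). Do not press the other coloured keys, do not pinch or pick up anything, and leave the handset, pen, mug and remote control where they are.

Things in the scene. Friction and masses are not known exactly. Their poses are not given: they have to be found in the camera images.
- clock: Black bedside clock radio, fixed, 230 (x) x 270 (y) x 85 mm high; origin under its centre, on the table; z up. Its -x side is the front, with the display. Its flat top carries four round keys in a row along the front edge (56 mm apart, centres at x = -70 mm; the colours' order varies), the volume fader about the middle and the phone handset along the back.
- blue_key (a joint): Push-down travel of the blue key, m: 0 up, 0.008 fully down. The snooze key. A spring pushes it up: 1.5 N starts it, 5 N takes it fully down, and it comes up again by itself.
- blue_key_top (a point): Top centre of the round blue key cap (28 mm across, in a 44 mm wide grey collar) on top of the clock radio. Untouched, the cap top stands 109 mm above the table, 24 mm above the clock's flat top and 12 mm above its own collar; the point moves down with the cap. z up.
- fader (a joint): Position of the volume fader's cap along its straight track, m: 0 at the loud end (beside the longest of the six white printed bars), 0.060 at the quiet end (beside the shortest bar), where it meets a stop. It stays where it is left; friction about 2 N.
- fader_top (a point): Top centre of the fader's red cap, 30 (x) x 14 (y) x 20 mm high, a white line across it; this top is 109.5 mm above the table. The track plate under it is 34 x 88 mm, its face 89 mm above the table. Axes parallel to the clock's: the cap slides along y, quiet end towards +y (robot's left when the clock's front faces it). The white bars lie on the track's -x side.
- white_key (a joint): Push-down travel of the white key, m: 0 up, 0.008 fully down. Same spring as the blue one; not to be pressed.
- white_key_top (a point): Top centre of the round white key cap (28 mm across, in a 44 mm wide grey collar) on top of the clock radio. Untouched, the cap top stands 109 mm above the table, 24 mm above the clock's flat top and 12 mm above its own collar; the point moves down with the cap. z up.
- green_key (a joint): Push-down travel of the green key, m: 0 up, 0.008 fully down. Same spring as the blue one; not to be pressed.
- green_key_top (a point): Top centre of the round green key cap (28 mm across, in a 44 mm wide grey collar) on top of the clock radio. Untouched, the cap top stands 109 mm above the table, 24 mm above the clock's flat top and 12 mm above its own collar; the point moves down with the cap. z up.
- orange_key (a joint): Push-down travel of the orange key, m: 0 up, 0.008 fully down. Same spring as the blue one; not to be pressed.
- orange_key_top (a point): Top centre of the round orange key cap (28 mm across, in a 44 mm wide grey collar) on top of the clock radio. Untouched, the cap top stands 109 mm above the table, 24 mm above the clock's flat top and 12 mm above its own collar; the point moves down with the cap. z up.
- handset: Loose black phone handset, 42 (x) x 208 (y) x 34 mm, lying in its cradle along the back of the clock's top; its upper face is 119 mm above the table, its near side about 57 mm behind the clock's centre. Origin at the centre of its underside.
- notepad: White paper pad with a green edge, fixed, 150 (x) x 100 (y) x 10 mm, on the table beside the clock. Origin at the centre of its underside.
- pen: Loose pen, clear barrel and dark green cap, 142 mm long (along its x), 10 mm thick, lying on the pad. Origin under its middle.
- mug: Loose white mug, 80 mm across, 90 mm high, handle at its +y side, on the table beside the clock. Origin at the centre of its underside.
- remote: Loose black television remote control, 45 (x) x 170 (y) x 18 mm, on the table behind the clock. Origin at the centre of its underside.
There are look-alikes about, which are no part of the job. Several things have the shape of the pen; the one meant has the colours described above.

How it is judged:
By the outcome, as a careful person would: the job done as asked, in the order asked, and still so for the second after the job is handed in, with the robot touching nothing.
It also fails if it takes over 42 s, if anything falls off the work surface, if the arm or the gripper's body presses on something with over 40 N, if the wrist force passes 120 N, or if a joint passes its speed limit or range.

## Working session

There is one attempt and no reset: what is moved stays moved. The work goes in short steps, each a Python script; the robot and the scene stay as the last script left them, time stands still between calls to the robot, and variables do not carry over. Pictures are saved under pics/ and viewed, at most 10 in all, crops included, and the job is handed in when it is done.

```bash
ls; mkdir -p pics; cat > look.py <<'E'
from plant import env, hand, grab_frame, calibration, finder
import cv2
for c in ("side","top"):
    cv2.imwrite(f"pics/{c}0.png",grab_frame(c))
    k=calibration(c); print(c,k)
    for n in ("blue_key_top","fader_top","white_key_top","green_key_top","orange_key_top","handset","pen","mug","clock"):
        print(n,[([round(float(x)) for x in d["uv"]],round(d["confidence"],2)) for d in finder.look_for(n,c)])
print(env.read_t(),env.tcp_to_grasp,env.read_ee_rot())
E
python3 look.py
```

```text
pics
side {'K': array([[454.18907729,   0.        , 319.70460028],
       [  0.        , 454.18907729, 240.14236927],
       [  0.        ,   0.        ,   1.        ]]), 'xyz': array([ 0.40410635, -0.70686734,  0.74471272]), 'rotation': array([-2.23557592,  0.32666095, -0.13366367])}
blue_key_top [([290, 227], 0.65)]
fader_top [([318, 241], 0.55), ([285, 212], 0.52)]
white_key_top [([289, 243], 0.44)]
green_key_top [([289, 254], 0.41)]
orange_key_top [([285, 210], 0.52)]
handset [([353, 231], 0.78), ([324, 187], 0.73)]
pen [([379, 419], 0.72), ([261, 370], 0.68), ([368, 335], 0.65), ([291, 241], 0.36)]
mug [([322, 189], 0.85), ([290, 253], 0.46)]
clock [([320, 262], 0.91)]
top {'K': array([[456.61829473,   0.        , 327.50524623],
       [  0.        , 456.61829473, 239.61291527],
       [  0.        ,   0.        ,   1.        ]]), 'xyz': array([0.51919003, 0.01402926, 0.97513465]), 'rotation': array([-2.18238459,  2.12996088, -0.07920875])}
blue_key_top [([279, 265], 0.61)]
fader_top [([325, 231], 0.63)]
white_key_top [([306, 267], 0.73)]
green_key_top [([339, 275], 0.69)]
orange_key_top [([254, 259], 0.62)]
handset [([308, 191], 0.85)]
pen [([427, 222], 0.88), ([432, 329], 0.69), ([507, 248], 0.57)]
mug [([200, 192], 0.91)]
clock [([298, 234], 0.69)]
1.0 0.0187 [-3.10415759e+00  4.83147509e-01  1.46108687e-05]
```

View pics/top0.png

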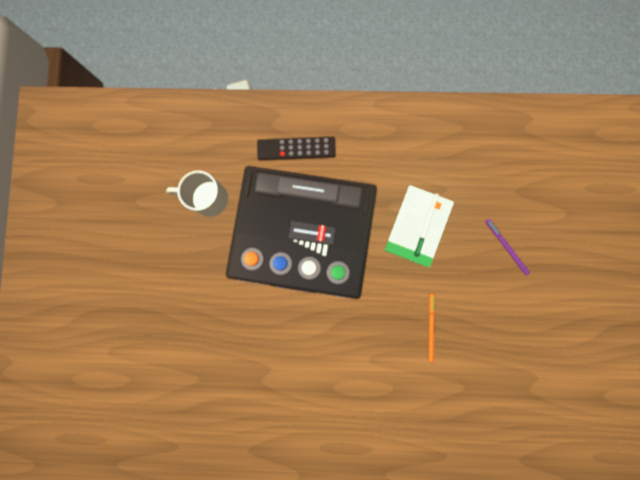

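View pics/side0.png

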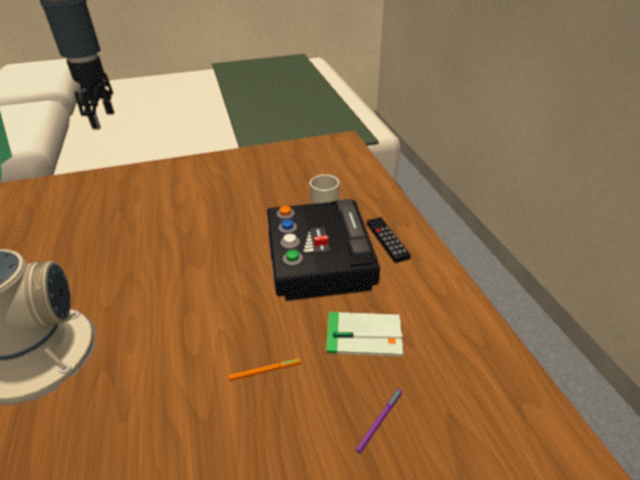

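The top view shows orange (251,259), blue (281,263), white (309,268) and green (338,272) keys. The red cap is at (321,233), near the loud end; the shortest bar is at (295,241). The side view agrees: blue (287,225), red (321,240).

Possible confusions:
- **Blue key:** the other keys, orange (251,259), white (309,268) and green (338,272).
- **Red fader:** the red remote button at (282,153).
- **Pen:** the orange and purple pens; I won't touch any of the pens.

Next I segment by colour and triangulate.

```bash
cat > tri.py <<'E'
from plant import env, calibration, grab_frame
import cv2, numpy as np
from scipy.spatial.transform import Rotation as R
seeds={"orange":((251,259),(285,211)),"blue":((281,263),(287,225)),"green":((338,272),(292,255)),"red":((321,233),(321,240))}
rng={"orange":[(5,20)],"blue":[(100,130)],"green":[(45,80)],"red":[(0,5),(172,180)]}
ims={"top":cv2.imread("pics/top0.png"),"side":cv2.imread("pics/side0.png")}
def cen(im,seed,rs,r=15):
    h=cv2.cvtColor(im,cv2.COLOR_BGR2HSV); m=np.zeros(h.shape[:2],np.uint8)
    for a,b in rs: m|=cv2.inRange(h,(a,130,70),(b,255,255))
    w=np.zeros_like(m); cv2.circle(w,seed,r,255,-1)
    n,_,s,c=cv2.connectedComponentsWithStats(m&w); i=1+np.argmax(s[1:,4]); return c[i],s[i]
P={}
for c in ims:
    k=calibration(c); Rt=R.from_rotvec(k["rotation"]).as_matrix().T
    P[c]=k["K"]@np.c_[Rt,-Rt@k["xyz"]]
out={}
def onplane(c,uv,z):
    p=P[c]; A=np.c_[p[:,0],p[:,1],-np.array([*uv,1])]
    return np.linalg.solve(A,-(p[:,2]*z+p[:,3]))[:2]
for n,(a,b) in seeds.items():
    (u,s1),(v,s2)=cen(ims["top"],a,rng[n]),cen(ims["side"],b,rng[n])
    X=cv2.triangulatePoints(P["top"],P["side"],u.astype(float),v.astype(float)).ravel(); X=X[:3]/X[3]
    out[n]=X; print(n,u.round(1),s1,v.round(1),s2,"X",X.round(4),"top@.107",onplane("top",u,.107).round(4),"side",onplane("side",v,.107).round(4))
d=out["orange"]-out["green"]; print("dist",np.linalg.norm(d),"clock yaw",np.degrees(np.arctan2(-d[0],d[1])))
cv2.imwrite("pics/crop0.png",np.hstack([cv2.resize(ims["top"][215:290,230:355],None,fx=3.2,fy=3.2,interpolation=2),cv2.resize(ims["side"][195:270,260:385],None,fx=3.2,fy=3.2,interpolation=2)]))
E
python3 tri.py
```

```text
orange [251.  258.4] [244 252  15  14 161] [284.4 204.7] [271 196  28  20 320] X [0.5654 0.1817 0.1221] top@.107 [0.5675 0.1845] side [0.568  0.2034]
blue [279.8 262.9] [274 257  13  13 131] [287.  223.5] [282 219  11  10  88] X [0.5589 0.1295 0.1047] top@.107 [0.5603 0.129 ] side [0.5568 0.1267]
green [337.8 271.9] [332 266  12  13 120] [292.  254.6] [286 250  12  11 102] X [0.5443 0.0184 0.1047] top@.107 [0.5458 0.0181] side [0.5422 0.0161]
red [323.6 233.3] [322 225   5  17  43] [321.1 240.6] [314 235  15  12 134] X [0.6178 0.0475 0.103 ] top@.107 [0.6189 0.0471] side [0.6148 0.0429]
dist 0.16559568032897343 clock yaw -7.370209971658933
```

View pics/crop0.png

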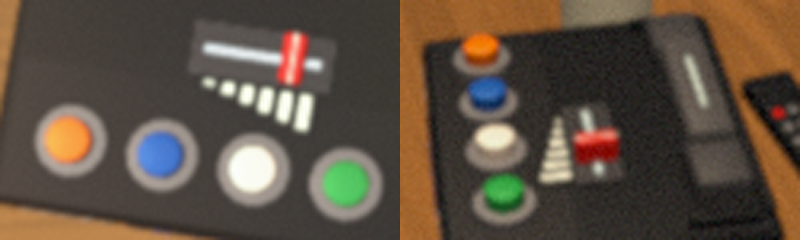

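The crop confirms the blue key is between orange and white, and the red cap sits toward the longest bar. Blue to green measures 112 mm, as it should for 2 × 56, and the heights fit. The clock's yaw is −7.5°. Now I close the fingers, move over the key and press.

```bash
cat > h.py <<'E'
from plant import env, hand, grab_frame, calibration, finder
import cv2, numpy as np
from scipy.spatial.transform import Rotation as R
a=np.radians(-7.5); CX=np.array([np.cos(a),np.sin(a),0]); CY=np.array([-np.sin(a),np.cos(a),0]); Z=np.array([0,0,1.])
def rot(s): y=s*CY; return R.from_matrix(np.c_[np.cross(y,-Z),y,-Z]).as_rotvec()
BLUE=np.array([.559,.129,.109]); CAP=np.array([.6178,.0510,.1095])
E
python3 - <<'E'
from h import *
for s in (1,-1):
    q=env.inverse_kinematics(BLUE+.08*Z,rot(s)); print(s,None if q is None else np.round(q,2))
    if q is not None and (s==1 or abs(q[5])<abs(best[1][5])): best=(s,q)
s=best[0]; print("sign",s)
hand.command_gripper(0.0)
env.move_ptp(BLUE+.09*Z,rot(s))
env.movel(BLUE+.02*Z,max_speed=.1)
print(env.read_tool_pos(),env.read_wrist_force(),env.read_grip_width(),env.read_t())
for c in("side","top"): cv2.imwrite(f"pics/{c}1.png",grab_frame(c))
i=[cv2.imread(f"pics/{c}1.png") for c in("side","top")]
cv2.imwrite("pics/crop1.png",np.hstack([cv2.resize(i[0][140:290,240:370],None,fx=3,fy=3,interpolation=2),cv2.resize(i[1][160:310,225:355],None,fx=3,fy=3,interpolation=2)]))
E
```

```text
1 [ 0.5   0.32  0.09 -0.   -1.34 -2.2 ]
-1 [ 0.5   0.32  0.09  0.   -1.34  0.94]
sign -1
[0.55949961 0.12922107 0.12973917] [ 0.5263786   0.82260624 -0.02415966] 0.0008560852152564028 4.625
```

View pics/crop1.png

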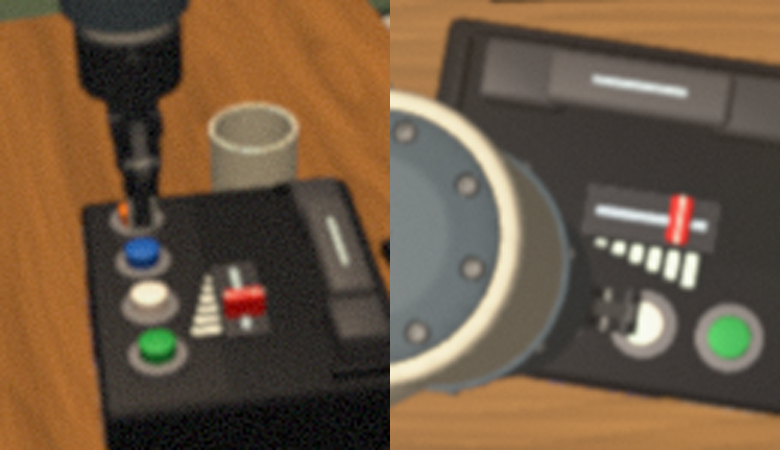

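The side view shows the shut fingertips at about (287,215), just above the blue cap at (287,224). In the top view the wrist hides the tip, and a dark gripper part shows at (300,263) near the white key. I'll check how high that part is with the wrist camera and a TCP projection before pressing.

```bash
python3 - <<'E'
from h import *
cv2.imwrite("pics/wrist1.png",grab_frame("wrist"))
w=cv2.imread("pics/wrist1.png"); s=cv2.imread("pics/side1.png")
k=calibration("side"); p=env.read_tool_pos()
Rt=R.from_rotvec(k["rotation"]).as_matrix().T
pr=lambda X:cv2.projectPoints(np.array([X],float),Rt,-Rt@k["xyz"],k["K"],None)[0].ravel()
print(pr(p),pr(p-.0207*Z), calibration("wrist"))
for o in (0,.05,.073): 
    u=pr(p+o*Z); cv2.circle(s,tuple(int(x) for x in u.round()),1,(0,255,255),-1)
c=cv2.resize(s[120:270,230:350],None,fx=3.2,fy=3.2,interpolation=2)
cv2.imwrite("pics/w1.png",np.hstack([c,cv2.resize(w,None,fx=.65,fy=.65)[:480] if 0 else cv2.copyMakeBorder(cv2.resize(w,(416,312)),0,168,0,0,0)]))
E
```

```text
[287.28136997 214.75274992] [287.82046712 221.94566879] {'K': array([[371.64829954,   0.        , 322.63289129],
       [  0.        , 371.64829954, 235.86578699],
       [  0.        ,   0.        ,   1.        ]]), 'mount': array([[-1.54970635e-03, -9.58428612e-01, -2.85328223e-01,
         7.22995376e-02],
       [ 9.99997095e-01, -9.58443429e-04, -2.21184653e-03,
         8.26969929e-04],
       [ 1.84642604e-03, -2.85330821e-01,  9.58427312e-01,
        -1.42064229e-01],
       [ 0.00000000e+00,  0.00000000e+00,  0.00000000e+00,
         1.00000000e+00]])}
```

View pics/w1.png

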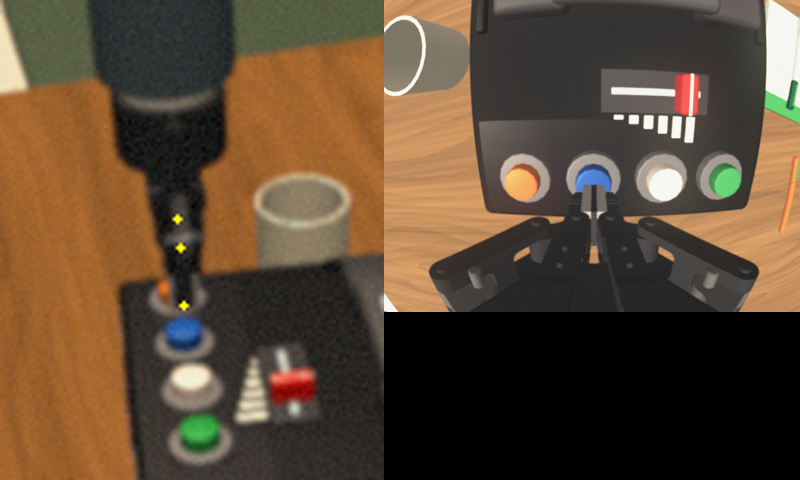

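The tips are centred on the blue cap, and the dark parts are the gripper knuckles, well above the keys. In the wrist view the red cap is near the longest bar. Pressing now.

```bash
python3 - <<'E'
from h import *
p=BLUE.copy(); print(env.movel(p+.003*Z,max_speed=.04), env.read_tool_pos()[2], env.read_wrist_force())
hit=env.movel(p-.0105*Z,max_speed=.02,force_limit=8)
print(hit,env.read_tool_pos(),env.read_wrist_force())
env.dwell(.2); print(env.read_tool_pos()[2],env.read_wrist_force())
# wrist view of fader / check press
env.movel(p+.04*Z,max_speed=.08); print(env.read_wrist_force(),env.read_t())
cv2.imwrite("pics/wrist2.png",grab_frame("wrist")); np.savez("pics/w2",p=env.read_tool_pos(),r=env.read_ee_rot())
E
```

```text
False 0.11185203989397079 [ 0.37911153 -0.64406984  0.36221892]
True [0.55937356 0.12911336 0.10117745] [-1.66085271  0.57235098  5.0110704 ]
0.10112104348089404 [-1.26500506 -0.22345116  5.18006207]
[ 0.00791055 -0.021375   -0.07261623] 6.8917
```

The key bottomed out at z = 0.101 (8 mm of travel, 5.2 N held) and was released. Now the fader.

```bash
python3 - <<'E'
from h import *
S=CAP-.034*CY
env.movel(S+.04*Z,max_speed=.12)
S[2]=.096
print("down",env.movel(S,max_speed=.06,force_limit=5),env.read_tool_pos(),env.read_wrist_force())
i=grab_frame("side"); cv2.imwrite("pics/side3.png",i)
hit=env.movel(S+.095*CY,max_speed=.04,force_limit=7)
p=env.read_tool_pos(); print("push",hit,p,"along",(p-S)@CY,env.read_wrist_force(),env.read_t())
j=grab_frame("side"); w=grab_frame("wrist")
cv2.imwrite("pics/c3.png",np.hstack([cv2.resize(a[150:290,250:380],(390,420),interpolation=2) for a in(i,j)]))
cv2.imwrite("pics/wrist3.png",w)
E
```

```text
down False [0.61374359 0.01728813 0.09652876] [-0.0605594  -0.22003322  0.98851685]
push True [0.62167789 0.08108263 0.0958003 ] along 0.06433143807019125 [-0.29900621 -3.15114916  1.96236714] 10.75
```

View pics/c3.png

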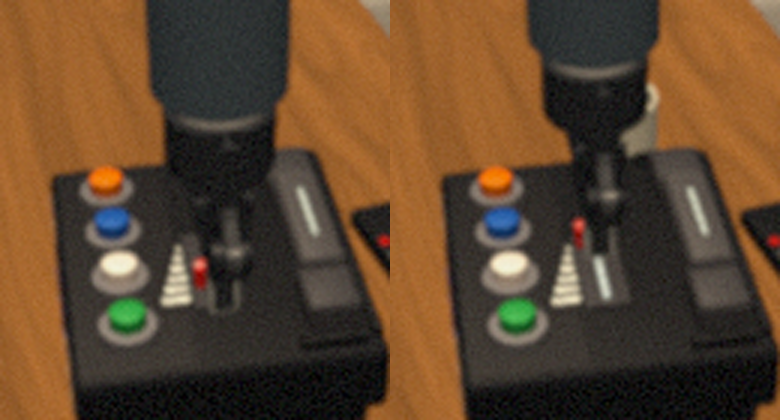

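View pics/wrist3.png

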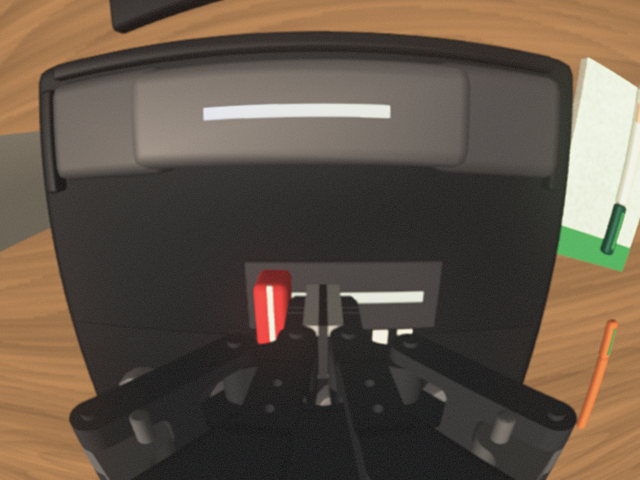

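The side and wrist views show the cap beside the shortest bar at the left end of the track, at about (272,305) in the wrist view. I'll push once more, slowly, to confirm the stop, then back off and check.

```bash
python3 - <<'E'
from h import *
p=env.read_tool_pos(); 
hit=env.movel(p+.012*CY,max_speed=.015,force_limit=6)
q=env.read_tool_pos(); print(hit,(q-p)@CY,env.read_wrist_force())
env.movel(q-.012*CY,max_speed=.05)
q=env.read_tool_pos(); env.movel(q+.1*Z,max_speed=.12)
cv2.imwrite("pics/wrist4.png",grab_frame("wrist")); print(env.read_tool_pos(),env.read_wrist_force(),env.read_t())
i=grab_frame("side")
env.move_ptp(np.array([.42,.25,.25]),env.read_ee_rot())
t=grab_frame("top"); print(env.read_t())
cv2.imwrite("pics/c4.png",np.hstack([cv2.resize(cv2.imread("pics/wrist4.png"),(400,300)),cv2.resize(t[100:310,150:430],(400,300),interpolation=2)]))
E
```

```text
True -0.00012175990812641232 [ 0.81879333 -0.22737892  0.55244936]
[0.61887625 0.06875113 0.19380536] [-0.28307878 -0.41967995 -0.2622432 ] 12.6083
13.775
```

View pics/c4.png

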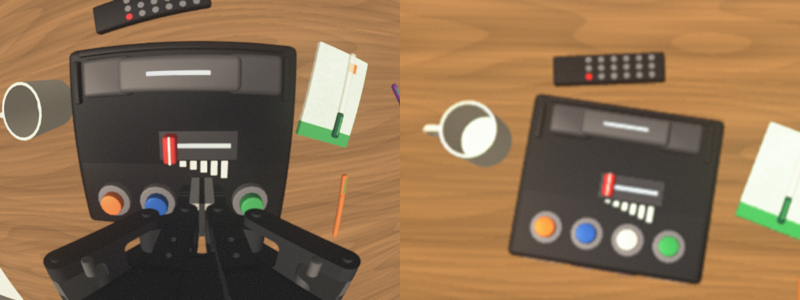

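The cap sits at the left end of the track beside the shortest bar; the handset, mug, remote and pen are unmoved. I'll check the cap's offset from the plate centre numerically; it should be 30 mm.

```bash
python3 - <<'E'
from h import *
k=calibration("wrist"); K=k["K"]; M=k["mount"]; p=np.array([.61887625,.06875113,.19380536]); Rm=R.from_rotvec(rot(-1)).as_matrix()
def pt(u,v,z):
    d=np.array([(u-K[0,2])/K[0,0],(v-K[1,2])/K[1,1]]); r=np.hypot(*d); ray=np.r_[d/r*np.sin(r),np.cos(r)]
    o=p+Rm@M[:3,3]; w=Rm@M[:3,:3]@ray; return o+w*(z-o[2])/w[2]
im=cv2.imread("pics/wrist4.png"); h=cv2.cvtColor(im,cv2.COLOR_BGR2HSV)
m=cv2.inRange(h,(0,130,70),(6,255,255))|cv2.inRange(h,(172,130,70),(180,255,255)); m[:190]=0;m[290:]=0;m[:,:220]=0;m[:,400:]=0
v,u=np.nonzero(m); print("red",u.min(),u.max(),v.min(),v.max())
vs=range(218,234,5)
for vv in (222,): print(im[vv,240:400:2].mean(1).round().astype(int))
white=[x for x in range(255,400) if im[233,x].min()>150]; print(white[:1],white[-1:])
# white line on cap
row=im[235]; wl=[x for x in range(u.min(),u.max()) if row[x].min()>150]; print("line",wl)
P0=pt(253,222,.089);P1=pt(380,222,.089)
print("plate len (guess)",(P0-P1)@CY)
np.save("pics/wl",wl)
if wl: print("cap y",pt(np.mean(wl),235,.1095),"y·CY",pt(np.mean(wl),235,.1095)@CY)
print("slot right end·CY",pt(white[-1],233,.089)@CY)
E
```

```text
red 260 283 214 263
[ 52  55  51  51  52  53  49  64  82  82 109 129 126 135 213 237 153 121
 118 102  74  62  75  82  84  78  80  80  81  82  82  83  81  78  79  83
  82  83  80  81  76  80  78  76  77  77  78  77  77  78  73  75  78  76
  73  76  76  75  73  73  76  73  74  75  74  74  74  73  75  72  62  39
  44  44  50  44  44  45  46  49]
[268] [369]
line [268, 269, 270, 271, 272]
plate len (guess) 0.08796822360405689
cap y [0.62870562 0.10110511 0.1095    ] y·CY 0.18230269529833584
slot right end·CY 0.11646813198860576
```

```bash
python3 - <<'E'
from h import *
k=calibration("wrist"); K=k["K"]; M=k["mount"]; p=np.array([.61887625,.06875113,.19380536]); Rm=R.from_rotvec(rot(-1)).as_matrix()
def pt(u,v,z):
    d=np.array([(u-K[0,2])/K[0,0],(v-K[1,2])/K[1,1]]); r=np.hypot(*d); ray=np.r_[d/r*np.sin(r),np.cos(r)]
    o=p+Rm@M[:3,3]; w=Rm@M[:3,:3]@ray; return o+w*(z-o[2])/w[2]
c=(pt(253.5,222,.089)+pt(380.5,222,.089))@CY/2
for v in (222,235,250): print(v,pt({222:269.5,235:270,250:270.5}[v],v,.1095)@CY-c)
E
```

```text
222 0.02960864199355462
235 0.029634590136899536
250 0.029750611210941746
```

The cap is 29.6 mm past the plate centre (the stop is at 30 mm), and a further 6 N push did not move it, so it is at the stop. I'm handing the job in.

```bash
python3 -c "
from plant import env
print(env.close_job(),env.read_t())"
```

```text
the job is handed in; nothing more can be done
the job is handed in; nothing more can be done
```

The blue snooze key was pressed fully down and released, then the red fader was pushed to the stop at its quiet end; no other key was pressed, the handset, pen, mug and remote look unmoved in the last pictures, and the job is handed in with the robot clear, at about 14 s of the 42 s allowed.

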